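Load a label roll on the unwinder's keyed hub

ROBOT

A 6-joint arm with a two-finger parallel gripper is mounted at the origin on the work surface. World frame = base frame: x ahead of the robot, y to its left, z up, the work surface at z = 0. Lengths are in m, angles in rad, forces in N, time in s.
With the tool pointing down it reaches from about 0.3 to 0.75 m from the base axis. Payload 8.5 kg.
Tool frame: the origin (TCP) lies between the finger pads; the fingertips stand 17 mm ahead of it and the grasp point (between the pads) lies 2 mm behind it; z points along the fingers, y is the line along which they close (so a half turn about z gives the same grasp; the last joint's range is limited). The gripper opens to 85 mm and grips with 20 to 120 N. Pads are 22 mm wide; open, the fingers measure 114 mm over their backs; the gripper's body (76 mm by 85 mm) begins 54 mm behind the grasp point. The pads swing forward as they close: fully open they stand 13 mm farther back than shut.
Start: joints at [-0.215, 0.381, 1.297, -0, 1.464, -0.215], TCP at [0.55, 0, 0.248] pointing down, gripper open.
Joint ranges: [-3.11, 3.11], [-0.89, 2.33], [0.22, 2.48], [-1.42, 4.56], [0.17, 2.85], [-2.88, 2.88]. Speed limits (rad/s): [2.39, 2.39, 3.14, 3.14, 3.14, 3.14].

INTERFACE

Orientations are given as a rotation vector (axis times angle).
In Python, from rig import env, eyes, trace, landmark_of gives the robot as it stands.
- The arm moves only by the shell command python3 -m creep 'ROWS'. ROWS is JSON, a list of rows, each a list of 3 entries, a list of its own where there are three numbers: the shift along the world's x, y, z in cm, then the turn, a rotation vector about the world's x, y, z in rad, then the gripper's target within -1 to 1 (shut at 1, half-way at 0, fully open at -1). A call has 1 to 5 rows; each row shifts and turns the commanded pose from where the row before left it; what a row does not reach is not made up. A row lasts 1/10 s, in which the tool goes at most 50 mm and 8.59 degrees, less where a joint would pass 70% of its speed; a pose out of reach is approached as far as the arm can. A call with a gripper value outside its range is refused whole. The fingers move at their own pace and stop on an object; the grip force is fixed at half the most. Time passes only in rows, so rows that do not move let the fingers close. It gives the time, the measured TCP pose, the force, the opening and the grip force at its end, in the units of the state.
- env.state(): the state, without advancing time (a new reading comes with each control period).
- eyes.read_camera(name): name is "scene" or "side" or "wrist"; returns a dict with "pixels" (420x560x3 uint8, blue, green, red), "vfov" (degrees; the focal length in pixels is half the picture's height over the tangent of half this angle, whatever the lens; pixels are square), "cx", "cy" (the principal point, pixels), "pose" (4x4, takes a point from camera to world coordinates). Camera axes: x right, y down, z forward; pixel columns grow to the right and rows downward; lengths in m; the calibration is good to about 2 mm. A picture is of the moment at which its call begins. There is no depth.
- env.finish_job(): hands the job in; it is judged then, once.
Trained networks look in a picture, given as the dict that the camera call returned (one of the last four; its "shot" number tells which), for a name from the list of things; names that differ only in an ending like _2 or _b are one class to them, and where a whole thing is asked for, a point or a joint stands for the part that bears it (a point fixed in the world has none). Each returns a list of dicts, best first, with "score" (0 to 1); they miss things now and then, are a little off and sometimes report something else, mostly with a low value. They report only what shows in the picture. A call takes as long as a camera call.
- trace(query, picture): "mask" (420x560 bool, what is visible of it) and "rect" ([left, top, right, bottom] in pixels, round what is visible of it).
- landmark_of(query, picture): "point" ([column, row] in pixels: a listed point, or the origin of a listed thing).
The state is a dict: "clock": time; "q": joint angles; "joint_velocities": joint speeds; "tau": joint torques, N m; "position": TCP position; "orientation": TCP orientation; "contact_force": force on the tool from outside, world axes, zero at the start; "wrist_torque": the same for the moment, N m; "gripper_width": opening from 0.0 (shut) to 1.0 (fully open); "grip_force": force on a finger pad.
Only numpy, scipy, OpenCV 4.12 (cv2) and the standard library are available. Lean on these libraries where they do the work, as an engineer would, in place of code of your own. Each camera call takes 0.05 s, during which the arm holds its last target. There are 200 camera calls.

TASK

Load the roll of green bottle labels on the blue label unwinder: lift it out of the wooden stand (the green fin is its handle), lower its shaft into the drive hub, turn it under a light push until the key slips into the keyway, and keep pushing down against the spring until the disc under the roll sits on the hub's face. Finish while still holding it there, pressed fully home, so that the clip can be fitted: let go and the spring lifts it again. Do not ram it, and leave the other roll and the other things on the table where they are.

Things in the scene. Friction and masses are not known exactly. Their poses are not given: they have to be found in the camera images.
- green_roll: Roll of green labels on its spindle, about 380 g, free, upright in one of the stand's two sockets (either one). Origin: on the axis at the underside of its aluminium disc; z up. Disc 100 mm in diameter, z 0 to 4 mm; cream paper roll with green labels, 90 mm in diameter, z 4 to 49; plate 58 mm in diameter, z 49 to 53; grip fin, z 53 to 87. Under the disc the shaft, z -44 to 0.
- green_fin (a point): Grip point on the spindle's axis, in the dark green upright fin, 74 mm above the disc's underside; axes as green_roll. The fin is 56 mm long (x), 14 mm thick (y) and ends 13 mm above this point; the plate under it begins 21 mm below. Grip it across its thickness from above. Red marks on the fin's top and end and on the disc's rim lie on the key's side (+x).
- green_key (a point): Lower end of the spindle's one brass key, 22 mm below the disc's underside; axes as green_roll. The key is 6 mm wide, stands out towards +x to 14.5 mm from the axis and runs up to 2 mm below the disc. The steel shaft is 18 mm in diameter; its lowest 22 mm, below the key, are plain, the last 7 mm tapering to 10 mm diameter.
- ochre_roll: The same spindle and sizes with ochre labels and an ochre fin, free, in the other socket. Not to be moved.
- stand: Fixed beech block 110 x 260 x 50 mm (x, y, z), origin under its centre. Two square sockets 31 mm wide go right through, on its y axis 65 mm either side of the centre; the rolls' discs rest on its top, 50 mm above the table. Stand and unwinder may change sides from run to run.
- unwinder: Fixed blue housing 220 x 200 mm (x, y), top 63 mm above the table, origin under its centre, control panel on its -x face. Two guide rollers (20 mm in diameter) stand on its top at x +88, y +-78 mm, up to 125 mm above the table. In its centre stands the steel drive hub, 60 mm in diameter, 48 mm high.
- hub_mouth (a point): On the hub's axis at its upper face, 111 mm above the table; axes of the housing (do not turn with the hub). Bore 20 mm in diameter, with one keyway 8.5 mm wide reaching 16.5 mm from the axis, open at the top. Its direction differs each time, within 0.6 rad either side of this x axis; a red line on the face marks it. Fully home, the disc sits on the face: the roll's origin is at this point.
- ejector (a joint): Travel (m) of the brass spring ejector in the bore, growing as it is pressed down. At rest (0) its top is 28 mm below the hub's mouth; 8 N starts it and 400 N/m is added. With the spindle fully home it reads 0.016 and pushes up with 14.4 N, well over the roll's weight. The hub itself turns only with over 0.6 N m (geared).
- ink_jar: Small glass jar with a black lid, 44 mm in diameter, 62 mm high, free, standing between stand and unwinder. Origin under its centre.
- globe_bottle: Round clear glass bottle, 120 mm in diameter, 200 mm high, free, at the far side. Origin under its centre.
- flask_bottle: Clear glass conical flask, 90 mm in diameter, 190 mm high, free, on the left. Origin under its centre.
- dark_bottle: Dark green wine bottle with a gold foil neck, 88 mm in diameter, 297 mm high, free, on the right. Origin under its centre.
- tape_roll: Cardboard-coloured tape roll, 84 mm in diameter, 24 mm high, free, lying flat on the right. Origin under its centre.
- paint_brush: Paint brush 200 mm long, free, lying on the table at the left.
- spare_core: Cardboard core tube, 38 mm in diameter, 45 mm high, free, standing on the right. Origin under its centre.

How it is judged:
On the way, in this order (a step that is already met when the one before it is completed fails the run):
1. the green roll is lifted out of the stand (height (world z) of green_roll above 0.1 m and contact force between green_roll and stand below 0.1 N and contact force between the fingers and green_roll above 2 N), for 0.2 s.
2. its key has slipped into the hub's keyway, the roll upright and in the fingers (z of green_roll in the frame of hub_mouth below 0.015 m and horizontal distance between green_roll and hub_mouth below 0.004 m and angle between green_roll's own z axis and vertical below 0.1 rad and contact force between the fingers and green_roll above 2 N), for 0.05 s.
At the end, for the whole second after the job is handed in: The green roll's disc is within 2.5 mm of the hub's upper face, centred within 3 mm, upright within 0.06 rad and still, the ejector is pressed at least 13.2 mm, the fingers still hold the roll (contact force over 5 N), and the ochre roll is within 20 mm of its start (z of green_roll in the frame of hub_mouth below 0.0025 m and horizontal distance between green_roll and hub_mouth below 0.003 m and angle between green_roll's own z axis and vertical below 0.06 rad and value of joint ejector above 0.0132 m and contact force between the fingers and green_roll above 5 N and linear speed of green_roll below 0.02 m/s and distance of ochre_roll from where it was at the start of the episode below 0.02 m); the arm keeps its last pose, push and grip.
It fails at once if the roll is rammed: over 80 N between it and the unwinder (contact force between green_roll and unwinder above 80 N).
It fails at once if the ochre roll or another loose thing is moved by over 30 mm or knocked over (distance of any of ochre_roll, ink_jar, globe_bottle, flask_bottle, dark_bottle, tape_roll, paint_brush, spare_core from where it was at the start of the episode above 0.03 m or angle between any of ochre_roll, ink_jar, globe_bottle, flask_bottle, dark_bottle, spare_core's own z axis and vertical above 0.4 rad).
It also fails if it takes over 58 s, if anything falls off the work surface, if the arm or the gripper's body presses on something with over 40 N, if the wrist force passes 120 N, or if a joint passes its speed limit or range.

## Working session

There is one attempt and no reset: what is moved stays moved. The work goes in short steps, Python scripts to look and compute and a shell command to move; the robot and the scene stay as the last step left them, time stands still between calls to the robot, and variables do not carry over. Pictures are saved under pics/ and viewed, at most 10 in all, crops included, and the job is handed in when it is done.

```bash
mkdir -p pics
cat > h.py <<'E'
from rig import env, eyes, trace, landmark_of
import numpy as np, cv2
def ray(p,uv):
    f=p["pixels"].shape[0]/2/np.tan(np.radians(p["vfov"])/2)
    T=np.array(p["pose"]); d=T[:3,:3]@np.array([(uv[0]-p["cx"])/f,(uv[1]-p["cy"])/f,1])
    return T[:3,3],d
def atz(p,uv,z):
    o,d=ray(p,uv); return o+d*(z-o[2])/d[2]
def proj(p,X):
    f=p["pixels"].shape[0]/2/np.tan(np.radians(p["vfov"])/2)
    T=np.array(p["pose"]); c=T[:3,:3].T@(np.array(X)-T[:3,3]); return c[:2]/c[2]*f+[p["cx"],p["cy"]]
def tri(a,b):
    (o1,d1),(o2,d2)=a,b
    d1=d1/np.linalg.norm(d1);d2=d2/np.linalg.norm(d2)
    t=np.linalg.lstsq(np.c_[d1,-d2],o2-o1,rcond=None)[0]
    x,y=o1+d1*t[0],o2+d2*t[1]; return (x+y)/2,np.linalg.norm(x-y)
E
cat > a.py <<'E'
from h import *
P={n:eyes.read_camera(n) for n in("scene","side","wrist")}
for n,p in P.items():
    cv2.imwrite(f"pics/{n}0.png",p["pixels"])
    print(n,np.array(p["pose"])[:3,3].round(3),p["vfov"])
Z=dict(green_fin=.124,green_roll=.05,ochre_roll=.05,hub_mouth=.111,green_key=.028,stand=0,unwinder=0,ink_jar=0)
for q,z in Z.items():
    L={}
    for n,p in P.items():
        r=landmark_of(q,p)[:2]
        for k in r: print(q,n,round(k["score"],2),np.round(k["point"],1),atz(p,k["point"],z).round(4))
        if r: L[n]=ray(p,r[0]["point"])
    if "scene" in L and "side" in L: print("  tri",tri(L["scene"],L["side"]))
E
python3 a.py; cd pics; python3 -c "
import cv2,numpy as np
a=[cv2.imread(f'{n}0.png') for n in('scene','side')]
cv2.imwrite('m0.png',cv2.resize(np.hstack(a),(800,300)))"
```

```text
scene [ 1.195 -0.364  1.144] 48.99237730257173
side [-0.173 -0.881  1.102] 42.98642654817617
wrist [0.55  0.076 0.373] 67.22886818670234
green_fin scene 0.94 [246.3 186.7] [ 0.5174 -0.1238  0.124 ]
green_fin side 0.65 [293.  225.2] [ 0.5302 -0.1216  0.124 ]
green_fin wrist 0.69 [247.7 340.1] [ 0.5189 -0.1228  0.124 ]
  tri (array([ 0.5238829 , -0.12698308,  0.13272236]), np.float64(0.002344505686261762))
green_roll scene 0.94 [253.  203.5] [ 0.5294 -0.1148  0.05  ]
green_roll side 0.93 [291.5 247.4] [ 0.5198 -0.1262  0.05  ]
green_roll wrist 0.95 [254.9 295.3] [ 0.52   -0.1199  0.05  ]
  tri (array([ 0.52570237, -0.11577017,  0.04075505]), np.float64(0.006609445311812))
ochre_roll scene 0.63 [204.2 210.1] [ 0.4838 -0.2448  0.05  ]
ochre_roll side 0.96 [312.1 276.5] [ 0.4872 -0.2399  0.05  ]
ochre_roll side 0.36 [217.8 196.4] [0.5032 0.1874 0.05  ]
ochre_roll wrist 0.98 [230.7 385. ] [ 0.4858 -0.2506  0.05  ]
  tri (array([ 0.48525556, -0.24373965,  0.05349176]), np.float64(0.0030995860825887124))
hub_mouth scene 0.81 [362.2 149.2] [0.5497 0.2302 0.111 ]
hub_mouth side 0.94 [216.3 171
[... 507 characters left out ...]
0.67 [319.7 196.3] [0.773  0.0147 0.    ]
  tri (array([ 0.49174671, -0.18635602, -0.00416355]), np.float64(0.011451933186179796))
unwinder scene 0.55 [358.6 171.3] [0.5485 0.2353 0.    ]
unwinder side 0.65 [220.2 197. ] [0.5392 0.2305 0.    ]
  tri (array([ 0.54430207,  0.23903518, -0.00789958]), np.float64(0.000819549922715818))
ink_jar scene 0.5 [281.  180.8] [0.4658 0.0081 0.    ]
ink_jar scene 0.31 [100.5 244. ] [ 0.416  -0.5391  0.    ]
ink_jar side 0.65 [250.1 245.3] [ 0.4711 -0.0021  0.    ]
ink_jar side 0.6 [216.8 170. ] [0.6169 0.3521 0.    ]
ink_jar wrist 0.96 [211.2 180.3] [0.4669 0.0055 0.    ]
  tri (array([0.46992098, 0.00262974, 0.00159244]), np.float64(0.010082689646413664))
```

View pics/wrist0.png

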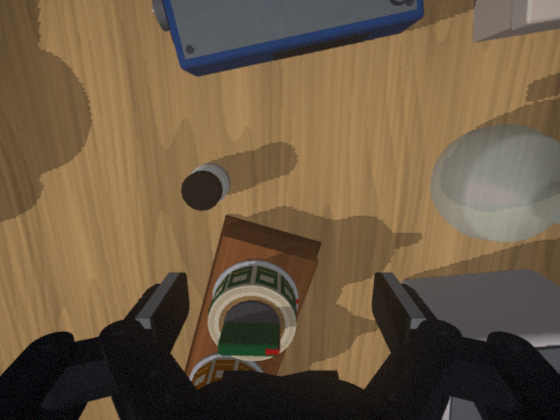

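View pics/m0.png

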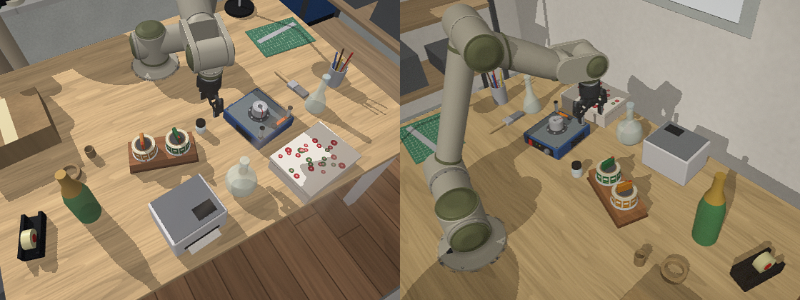

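Run:
```python
from h import *
p=eyes.read_camera("wrist")
r=landmark_of("green_fin",p)[0]["point"]
hsv=cv2.cvtColor(p["pixels"],cv2.COLOR_BGR2HSV)
m=trace("green_roll",p)[0]
print(m["rect"])
f=trace("green_fin",p); print([(round(k["score"],2),k["rect"]) for k in f[:3]])
print(np.array(p["pose"]).round(3))
print(env.state()["orientation"])
```

```text
[209.4, 261.6, 297.5, 361.8]
[(0.82, [208.8, 258.4, 300.7, 360.6]), (0.36, [150.3, 5.2, 424.0, 76.4])]
[[ 1.    -0.    -0.     0.55 ]
 [-0.    -0.955 -0.296  0.076]
 [-0.     0.296 -0.955  0.374]
 [ 0.     0.     0.     1.   ]]
[-2.22144727e+00 -2.22138252e+00  2.29234553e-05]
```

The wrist picture shows the green fin at (250,338), running almost along world x with its red mark at the +x end. The jar is at (205,187) and the unwinder is at the top, yawed about +0.2 rad. Next I turn the tool −90° and move it above the fin.

```bash
python3 -m creep '[[[-0.3,-1.2,0],[0,0,-0.149],-1],[[-0.3,-1.2,0],[0,0,-0.149],-1],[[-0.3,-1.2,0],[0,0,-0.149],-1],[[-0.3,-1.2,0],[0,0,-0.149],-1],[[-0.3,-1.2,0],[0,0,-0.149],-1]]' >/dev/null
python3 -m creep '[[[-0.3,-1.2,0],[0,0,-0.149],-1],[[-0.3,-1.2,0],[0,0,-0.149],-1],[[-0.3,-1.2,0],[0,0,-0.149],-1],[[-0.3,-1.2,0],[0,0,-0.149],-1],[[-0.3,-1.2,0],[0,0,-0.149],-1]]' >/dev/null
python3 -m creep '[[[0,0,0],[0,0,-0.08],-1],[[0,0,0],[0,0,0],-1]]'
cat > b.py <<'E'
from h import *
import sys
P={n:eyes.read_camera(n) for n in("scene","side","wrist")}
p=P["wrist"]; cv2.imwrite(f"pics/{sys.argv[1]}.png",p["pixels"])
for q,z in dict(green_fin=.124,green_roll=.05,hub_mouth=.111).items():
    for n,pp in P.items():
        r=landmark_of(q,pp)
        if r: print(q,n,round(r[0]["score"],2),np.round(r[0]["point"]),atz(pp,r[0]["point"],z).round(4))
hsv=cv2.cvtColor(p["pixels"],cv2.COLOR_BGR2HSV)
m=cv2.inRange(hsv,(45,110,20),(80,255,255))
n,l,s,c=cv2.connectedComponentsWithStats(m)
for i in range(1,n):
    if s[i,4]>80: 
        k=np.argwhere(l==i)[:,::-1].astype(np.float32); R=cv2.minAreaRect(k)
        print("green",s[i],R[2],[atz(p,b,.137)[:2].round(4).tolist() for b in cv2.boxPoints(R)])
m=cv2.inRange(hsv,(0,150,60),(8,255,255))|cv2.inRange(hsv,(172,150,60),(180,255,255))
n,l,s,c=cv2.connectedComponentsWithStats(m)
for i in range(1,n):
    if s[i,4]>10: print("red",s[i],c[i].round(1),atz(p,c[i],.137).round(4),atz(p,c[i],.111).round(4))
s=env.state(); print(s["position"],s["orientation"],s["q"],s["clock"])
E
python3 b.py w1
```

```text
clock: 2.75
position: [0.5199, -0.1203, 0.2483]
orientation: [-3.142, 0.001, -0.0]
contact_force: [-0.2, -0.4, -0.1]
gripper_width: 1.001
grip_force: 0.0
green_fin scene 0.8 [247. 189.] [ 0.5261 -0.1256  0.124 ]
green_fin side 0.63 [291. 225.] [ 0.5266 -0.1161  0.124 ]
green_fin wrist 0.94 [288. 210.] [ 0.5232 -0.1253  0.124 ]
green_roll scene 0.98 [251. 205.] [ 0.5313 -0.1226  0.05  ]
green_roll side 0.97 [293. 248.] [ 0.5227 -0.1299  0.05  ]
green_roll wrist 0.82 [285. 192.] [ 0.5216 -0.1245  0.05  ]
hub_mouth scene 0.66 [360. 149.] [0.5443 0.2249 0.111 ]
hub_mouth side 0.57 [219. 170.] [0.5438 0.2237 0.111 ]
green [280 185  16  57 520] 90.0 [[0.5468, -0.1191], [0.5469, -0.1305], [0.5012, -0.1313], [0.5011, -0.1192]]
red [284 145   5   6  28] [286.1 147.3] [ 0.575  -0.1234  0.137 ] [ 0.5727 -0.1239  0.111 ]
red [284 176   7   7  44] [286.9 179.1] [ 0.5514 -0.1243  0.137 ] [ 0.5465 -0.1249  0.111 ]
red [284 184   8  16 122] [287.3 191.3] [ 0.5419 -0.1247  0.137 ] [ 0.536  -0.1253  0.111 ]
red [417 184   7   7  27] [419.9 187.2] [ 0.5455 -0.2257  0.137 ] [ 0.54   -0.2374  0.111 ]
red [433 219  20  12  44] [442.8 225. ] [ 0.5151 -0.2479  0.137 ] [ 0.5063 -0.2621  0.111 ]
red [443 232  14  15 109] [449.5 239.1] [ 0.5032 -0.2552  0.137 ] [ 0.493  -0.2701  0.111 ]
[ 0.51999027 -0.11993827  0.24831356] [-3.14157414e+00 -1.72954014e-03  6.66568692e-05] [-4.48692898e-01  3.51913715e-01  1.34250450e+00 -2.20021663e-06
  1.44722049e+00  1.12100263e+00] 3.35
```

View pics/w1.png

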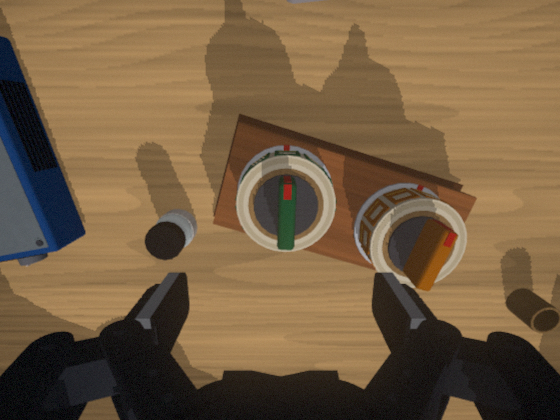

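Run:
```python
from h import *
p=eyes.read_camera("wrist")
for uv,z in (((286.1,147.3),.052),((287.3,191.3),.137),((286.9,179.1),.12)): print(atz(p,uv,z))
```

```text
[ 0.56758365 -0.12520536  0.052     ]
[ 0.54194636 -0.12479142  0.137     ]
[ 0.54820652 -0.12478078  0.12      ]
```

The picture shows the green fin upright at columns 277–296, rows 178–250, with its red mark at the top (+x), so its yaw is about 0. Its centre is about (0.521, −0.125). I go down now.

```bash
python3 -m creep '[[[0.1,-0.5,-1.5],[0,0,0],-1],[[0,0,-2],[0,0,0],-1],[[0,0,-2],[0,0,0],-1],[[0,0,-2],[0,0,0],-1],[[0,0,-1.5],[0,0,0],-1]]' >/dev/null
python3 -m creep '[[[0,0,-1.3],[0,0,0],-1],[[0,0,-1.0],[0,0,0],-1],[[0,0,-0.7],[0,0,0],-1],[[0,0,-0.3],[0,0,0],-1],[[0,0,0],[0,0,0],-1]]'
python3 -m creep '[[[0,0,0],[0,0,0],1],[[0,0,0],[0,0,0],1],[[0,0,0],[0,0,0],1],[[0,0,0],[0,0,0],1],[[0,0,0],[0,0,0],1]]'
python3 -m creep '[[[0,0,0],[0,0,0],1],[[0,0,0],[0,0,0],1],[[0,0,0],[0,0,0],1],[[0,0,0],[0,0,0],1],[[0,0,0],[0,0,0],1]]'
```

```text
clock: 4.4
position: [0.521, -0.125, 0.1253]
orientation: [-3.142, -0.001, 0.0]
contact_force: [-0.5, 0.2, 0.5]
gripper_width: 0.996
grip_force: 0.0
clock: 4.9
position: [0.521, -0.125, 0.1255]
orientation: [3.142, 0.001, 0.0]
contact_force: [-2.1, -6.1, 11.8]
gripper_width: 0.154
grip_force: 61.0
clock: 5.4
position: [0.521, -0.125, 0.1255]
orientation: [3.141, 0.001, 0.0]
contact_force: [-1.2, 0.6, 4.4]
gripper_width: 0.154
grip_force: 59.1
```

```bash
python3 -m creep '[[[0,0,0.5],[0,0,0],1],[[0,0,1],[0,0,0],1],[[0,0,1],[0,0,0],1],[[0,0,1.5],[0,0,0],1],[[0,0,1.5],[0,0,0],1]]'
python3 -m creep '[[[0,0,1.5],[0,0,0],1],[[0,0,2],[0,0,0],1],[[0,0,2],[0,0,0],1],[[0,0,1.5],[0,0,0],1],[[0,0,0.5],[0,0,0],1]]'
python3 -m creep '[[[0,0,0],[0,0,0],1],[[0,0,0],[0,0,0],1]]'
python3 - <<'E'
from h import *
s=env.state();print(s["position"],s["contact_force"],s["wrist_torque"])
P={n:eyes.read_camera(n) for n in("scene","side")}
L={}
for q in("green_fin","green_roll","hub_mouth"):
    for n,p in P.items(): L[n]=landmark_of(q,p)[0]; print(q,n,L[n]["score"],L[n]["point"])
    print(tri(*[ray(P[n],L[n]["point"]) for n in P]))
for n in P:
  r=trace("unwinder",P[n])[0]["rect"]; print(n,r)
  x=P[n]["pixels"]; hx,hy=map(int,landmark_of("hub_mouth",P[n])[0]["point"]); cv2.imwrite(f"pics/c_{n}.png",cv2.resize(x[hy-50:hy+50,hx-65:hx+65],None,fx=3,fy=3,interpolation=cv2.INTER_CUBIC))
cv2.imwrite("pics/c.png",np.hstack([cv2.imread(f"pics/c_{n}.png") for n in P]))
E
```

```text
clock: 5.9
position: [0.521, -0.125, 0.1814]
orientation: [3.142, 0.001, 0.0]
contact_force: [-0.6, -0.1, -3.5]
gripper_width: 0.152
grip_force: 58.3
clock: 6.4
position: [0.5213, -0.1251, 0.2574]
orientation: [3.14, 0.001, 0.005]
contact_force: [0.2, -1.2, -3.5]
gripper_width: 0.154
grip_force: 58.5
clock: 6.6
position: [0.5207, -0.1249, 0.2546]
orientation: [-3.141, -0.001, 0.002]
contact_force: [0.1, -0.0, -3.7]
gripper_width: 0.153
grip_force: 58.5
[ 0.52066653 -0.12485313  0.25464007] [ 0.11234118 -0.0383084  -3.72218171] [0.03225018 0.02331466 0.03772199]
green_fin scene 0.83 [244.0, 154.2]
green_fin side 0.58 [292.3, 191.1]
(array([ 0.5186061 , -0.12415931,  0.25581695]), np.float64(0.013883507160829938))
green_roll scene 0.7 [247.1, 175.4]
green_roll side 0.84 [293.4, 212.9]
(array([ 0.52441635, -0.12370795,  0.17708817]), np.float64(0.00994039333522436))
hub_mouth scene 0.93 [360.4, 148.9]
hub_mouth side 0.85 [215.5, 170.6]
(array([0.53874215, 0.23441775, 0.10193685]), np.float64(0.005450818385720977))
scene [312.0, 123.3, 415.0, 210.4]
side [170.8, 141.4, 265.3, 222.4]
```

View pics/c.png

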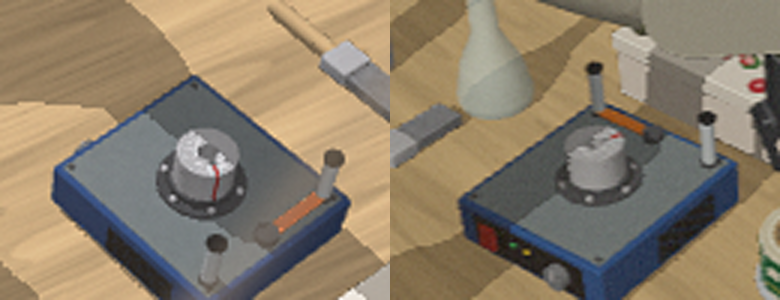

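The crops show the hub with its red keyway line pointing toward the rollers (+x side). The panel faces the robot. Before carrying the roll over, I check the flask.

Run:
```python
from h import *
for n in("scene","side"):
    p=eyes.read_camera(n)
    for q in("flask_bottle","globe_bottle","unwinder","hub_mouth"):
        for r in landmark_of(q,p)[:1]: print(q,n,r["score"],atz(p,r["point"],.111 if q=="hub_mouth" else 0).round(3))
```

```text
flask_bottle scene 0.85 [0.595 0.517 0.   ]
globe_bottle scene 0.6 [ 0.769  0.015 -0.   ]
unwinder scene 0.88 [0.546 0.23  0.   ]
hub_mouth scene 0.73 [0.549 0.24  0.111]
flask_bottle side 0.71 [0.594 0.495 0.   ]
globe_bottle side 0.98 [0.763 0.013 0.   ]
unwinder side 0.82 [0.553 0.238 0.   ]
```

```bash
python3 -m creep '[[[-0.5,2.5,0],[0,0,0],1],[[-0.7,3.5,0],[0,0,0],1],[[-0.7,3.5,0],[0,0,0],1],[[-0.7,3.5,0],[0,0,0],1],[[-0.7,3.5,0],[0,0,0],1]]'
```

```text
clock: 8.2
position: [0.4875, 0.0413, 0.2554]
orientation: [-3.142, -0.001, -0.001]
contact_force: [0.6, 1.0, -3.1]
gripper_width: 0.152
grip_force: 58.7
```

```bash
python3 -m creep '[[[-0.7,3.5,0],[0,0,0],1],[[-0.7,3.5,0],[0,0,0],1],[[-0.7,3.5,0],[0,0,0],1],[[-0.7,3.5,0],[0,0,0],1],[[-0.5,3.0,0],[0,0,0],1]]' >/dev/null
python3 -m creep '[[[0,1.7,0],[0,0,0],1],[[0,0,0],[0,0,0],1],[[0,0,0],[0,0,0],1],[[0,0,0],[0,0,0],1]]'
python3 b.py w2; cd pics; python3 -c "
import cv2;a=cv2.imread('w2.png');cv2.imwrite('w2b.png',cv2.resize(a,None,fx=1.42,fy=1.42))"
```

```text
clock: 9.1
position: [0.4551, 0.2262, 0.2553]
orientation: [3.141, -0.0, -0.0]
contact_force: [0.1, -0.4, -3.3]
gripper_width: 0.151
grip_force: 58.8
green_fin scene 0.89 [346.  90.] [0.3336 0.3113 0.124 ]
green_fin side 0.95 [192. 139.] [0.5674 0.4023 0.124 ]
green_fin wrist 0.59 [280. 292.] [0.3784 0.2272 0.124 ]
green_roll scene 0.89 [346. 114.] [0.3656 0.3021 0.05  ]
green_roll side 0.61 [191. 161.] [0.5473 0.3933 0.05  ]
green_roll wrist 0.73 [280. 237.] [0.4037 0.2264 0.05  ]
hub_mouth scene 0.58 [362. 148.] [0.5463 0.2332 0.111 ]
hub_mouth side 0.81 [218. 170.] [0.54   0.2253 0.111 ]
hub_mouth wrist 0.78 [266. 100.] [0.5442 0.2385 0.111 ]
green [ 264  247   34  115 2978] 90.0 [[0.4281, 0.2402], [0.4281, 0.2128], [0.3122, 0.211], [0.3122, 0.2421]]
green [  0 334  90  34 686] 3.5763344764709473 [[0.3112, 0.4927], [0.3426, 0.4827], [0.3365, 0.4013], [0.3046, 0.4087]]
green [  0 342  13  10 116] 90.0 [[0.3337, 0.4851], [0.3337, 0.474], [0.3237, 0.4766], [0.3237, 0.4877]]
green [ 14 343  15  10 123] 90.0 [[0.3326, 0.4725], [0.3326, 0.4595], [0.3225, 0.4619], [0.3226, 0.475]]
green 
[... 1615 characters left out ...]
], [0.2815, 0.4901], [0.2815, 0.4775], [0.2716, 0.4799]]
green [ 23 387  14  10  97] 5.19442892074585 [[0.2714, 0.4797], [0.2816, 0.4765], [0.2801, 0.4638], [0.2698, 0.4669]]
red [272  57   6  15  42] [274.5  64. ] [0.5669 0.2307 0.137 ] [0.5708 0.2311 0.111 ]
red [277 163   8   8  63] [280.4 166.6] [0.495  0.2265 0.137 ] [0.4912 0.2265 0.111 ]
red [274 223  15  21 275] [280.6 233.5] [0.4401 0.2264 0.137 ] [0.4304 0.2264 0.111 ]
red [273 249  16  29 442] [280.6 262.7] [0.4138 0.2264 0.137 ] [0.4013 0.2264 0.111 ]
[0.45496818 0.22698911 0.2553205 ] [ 3.14159175e+00  1.27474406e-03 -2.68824325e-05] [2.29572217e-01 3.02371879e-01 1.39665012e+00 3.28751673e-06
 1.44258746e+00 1.79955660e+00] 9.7
```

View pics/w2.png

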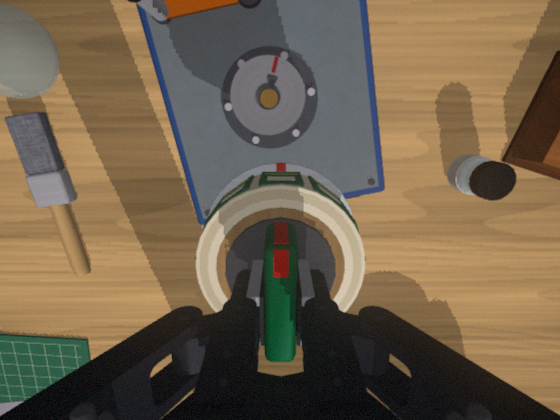

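The picture shows the hub at about (268,95) with its red line at (275,64). The roll is well centred in the fingers, with its rim mark at (280,167). I fit both precisely.

```bash
cat > c.py <<'E'
from h import *
p=eyes.read_camera("wrist"); a=p["pixels"]; g=cv2.cvtColor(a,cv2.COLOR_BGR2GRAY)
s=env.state(); print(s["position"])
def fit(z,c0,r,tol):   # robust circle of known radius at height z, from edge pixels
    e=np.argwhere(cv2.Canny(g,40,110))[:,::-1]
    w=np.array([atz(p,u,z)[:2] for u in e]); best=(0,)
    for dx in np.arange(-.010,.0101,.0005):
        for dy in np.arange(-.010,.0101,.0005):
            c=np.array(c0)+[dx,dy]; d=abs(np.linalg.norm(w-c,axis=1)-r); n=np.exp(-(d/tol)**2).sum()
            if n>best[0]: best=(n,c,d)
    q=w[best[2]<.002]; A=np.c_[2*q,np.ones(len(q))]; x=np.linalg.lstsq(A,(q**2).sum(1),rcond=None)[0]
    return best[0],best[1],x[:2],np.sqrt(x[2]+x[0]**2+x[1]**2),len(q)
h=fit(.111,(.543,.237),.030,.0008); print("hub face",h)
print("bore",fit(.111,(.543,.237),.010,.0006))
zd=s["position"][2]-.1255+.05
x,y=s["position"][:2]
print("paper top",fit(zd+.049,(x,y),.045,.0008)); print("disc",fit(zd+.004,(x,y),.050,.0008))
hsv=cv2.cvtColor(a,cv2.COLOR_BGR2HSV); m=cv2.inRange(hsv,(0,120,60),(10,255,255))|cv2.inRange(hsv,(170,120,60),(180,255,255))
n,l,st,c=cv2.connectedComponentsWithStats(m)
for i in range(1,n):
    if st[i,4]>15 and c[i][1]<140:
        w=np.array([atz(p,u,.111)[:2] for u in np.argwhere(l==i)[:,::-1]]); d=w.mean(0)-h[1]
        v=np.linalg.svd(w-w.mean(0))[2][0]; print("red",w.mean(0),"dir",np.arctan2(d[1],d[0]),"pca",np.arctan2(v[1],v[0]),np.linalg.norm(d))
k=landmark_of("unwinder",p); print([ (r["score"],r["point"]) for r in k[:1]])
print("rim",atz(p,(280.4,166.6),zd+.002))
E
python3 c.py
```

```text
[0.45497637 0.22700158 0.25532348]
hub face (np.float64(239.39770267043727), array([0.5475, 0.237 ]), array([0.54758173, 0.23704623]), np.float64(0.03008513957233952), 299)
bore (np.float64(71.11433472437558), array([0.5475, 0.237 ]), array([0.54785238, 0.23703079]), np.float64(0.009855494945862298), 111)
paper top (np.float64(407.944645603614), array([0.45447637, 0.22750158]), array([0.45497624, 0.22743392]), np.float64(0.044834212051418), 687)
disc (np.float64(288.7077205155619), array([0.45347637, 0.22750158]), array([0.4535503 , 0.22756829]), np.float64(0.05002947414595953), 510)
red [0.57108294 0.23093027] dir -0.2519106565627459 pca 2.875375181970124 0.02435152799726355
[(0.94, [272.1, 105.0])]
rim [0.50135805 0.2274623  0.18182348]
```

```bash
python3 -m creep '[[[1.8,0.2,0],[0,0,-0.05],1],[[2,0.2,0],[0,0,-0.05],1],[[2,0.2,0],[0,0,-0.05],1],[[2,0.2,0],[0,0,-0.05],1],[[1.5,0.15,0],[0,0,-0.05],1]]' >/dev/null
python3 -m creep '[[[0,0,0],[0,0,0],1],[[0,0,0],[0,0,0],1],[[0,0,0],[0,0,0],1],[[0,0,0],[0,0,0],1]]'
python3 -m creep '[[[0,0,-0.7],[0,0,0],1],[[0,0,-0.7],[0,0,0],1],[[0,0,-0.5],[0,0,0],1],[[0,0,-0.3],[0,0,0],1],[[0,0,0],[0,0,0],1]]'
python3 - <<'E'
from h import *
s=env.state();print(s["position"],s["orientation"],s["contact_force"],s["wrist_torque"])
E
```

```text
clock: 10.7
position: [0.5474, 0.2366, 0.2556]
orientation: [-3.117, 0.389, -0.0]
contact_force: [-0.4, 0.5, -2.4]
gripper_width: 0.154
grip_force: 58.9
clock: 11.2
position: [0.5478, 0.2365, 0.2327]
orientation: [3.117, -0.39, -0.002]
contact_force: [0.6, 1.1, -3.1]
gripper_width: 0.151
grip_force: 59.0
[0.54782566 0.23647846 0.23268899] [ 3.11690620e+00 -3.90316462e-01 -1.63199452e-03] [ 0.63193095  1.0716053  -3.08625535] [0.01925789 0.03015465 0.04181379]
```

```bash
python3 -m creep '[[[0.03,0,-0.3],[0,0,0],1],[[0,0,-0.3],[0,0,0],1],[[0,0,-0.2],[0,0,0],1],[[0,0,0],[0,0,0],1],[[0,0,0],[0,0,0],1]]'
python3 - <<'E'
from h import *
L=[]
for n in("scene","side"):
    p=eyes.read_camera(n); r=landmark_of("green_roll",p)[0]["point"]; hm=proj(p,(.5475,.237,.111)).astype(int)
    L.append(cv2.resize(p["pixels"][hm[1]-60:hm[1]+40,hm[0]-65:hm[0]+65],None,fx=3,fy=3,interpolation=cv2.INTER_CUBIC))
cv2.imwrite("pics/d.png",np.hstack(L)); s=env.state();print(s["contact_force"],s["wrist_torque"])
E
```

```text
clock: 11.7
position: [0.5483, 0.2365, 0.2253]
orientation: [-3.117, 0.39, -0.0]
contact_force: [0.0, -0.2, -2.8]
gripper_width: 0.155
grip_force: 59.0
[-0.15880728 -0.07862861 -2.40390317] [ 0.01747569 -0.01748763  0.03383442]
```

View pics/d.png

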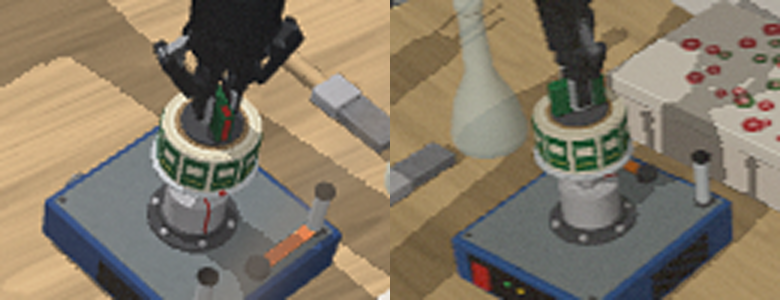

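The shaft tip sits in the mouth, the roll is upright, and the rim mark (left crop, about (222,193)) lines up with the hub's red line at (208,210). I continue down.

```bash
python3 -m creep '[[[0,0,-0.3],[0,0,0],1],[[0,0,-0.3],[0,0,0],1],[[0,0,-0.3],[0,0,0],1],[[0,0,-0.2],[0,0,0],1],[[0,0,0],[0,0,0],1]]'
```

```text
clock: 12.4
position: [0.5482, 0.2364, 0.2139]
orientation: [3.117, -0.39, -0.001]
contact_force: [0.7, -0.7, -2.8]
gripper_width: 0.148
grip_force: 59.0
```

```bash
python3 -m creep '[[[0,0,-0.2],[0,0,0],1],[[0,0,-0.2],[0,0,0],1],[[0,0,-0.1],[0,0,0],1],[[0,0,-0.1],[0,0,0],1],[[0,0,0],[0,0,0],1]]'; python3 -c "
from h import *
s=env.state();print(s['contact_force'],s['wrist_torque'])"
```

```text
clock: 12.9
position: [0.5482, 0.2365, 0.2082]
orientation: [3.117, -0.39, -0.0]
contact_force: [-0.4, -0.7, -2.8]
gripper_width: 0.156
grip_force: 59.0
[-0.39372521 -0.67636469 -2.76980995] [0.02763532 0.0439092  0.00689088]
```

```bash
python3 -m creep '[[[0,0,-0.1],[0,0,0],1],[[0,0,-0.1],[0,0,0],1],[[0,0,-0.1],[0,0,0],1],[[0,0,0],[0,0,0],1]]'; python3 -c "
from h import *
s=env.state();print(s['position'],s['contact_force'],s['wrist_torque'])"
```

```text
clock: 13.3
position: [0.5482, 0.2365, 0.2051]
orientation: [3.117, -0.39, -0.001]
contact_force: [-0.2, -0.7, -3.9]
gripper_width: 0.15
grip_force: 59.0
[0.54821801 0.23649191 0.20512717] [-0.23756878 -0.73387342 -3.89085413] [0.05396352 0.00076821 0.02271729]
```

```bash
python3 -m creep '[[[0,0,-0.1],[0,0,0],1],[[0,0,-0.1],[0,0,0],1],[[0,0,-0.1],[0,0,0],1],[[0,0,-0.1],[0,0,0],1],[[0,0,0],[0,0,0],1]]'; python3 -c "
from h import *
s=env.state();print(s['position'],s['contact_force'],s['wrist_torque'])"
```

```text
clock: 13.8
position: [0.5485, 0.2365, 0.2021]
orientation: [-3.117, 0.39, -0.002]
contact_force: [-1.3, -0.5, 4.2]
gripper_width: 0.149
grip_force: 60.0
[0.54846379 0.23653243 0.20211437] [-1.30416501 -0.52575592  4.16124798] [-0.11939578  0.38122135 -0.00794387]
```

```bash
python3 -m creep '[[[0,0,-0.1],[0,0,0],1],[[0,0,-0.1],[0,0,0],1],[[0,0,-0.1],[0,0,0],1],[[0,0,0],[0,0,0],1],[[0,0,0],[0,0,0],1]]'; python3 -c "
from h import *
s=env.state();print(s['position'],s['contact_force'],s['wrist_torque'])"
```

```text
clock: 14.3
position: [0.5485, 0.2365, 0.1992]
orientation: [-3.117, 0.39, -0.002]
contact_force: [-1.6, -0.6, 5.2]
gripper_width: 0.152
grip_force: 60.1
[0.5484949  0.23652774 0.19917173] [-1.59036126 -0.56753823  5.24275725] [-0.05501088  0.40111737  0.00118584]
```

```bash
python3 -m creep '[[[-0.03,0,-0.2],[0,0,0],1],[[0,0,-0.2],[0,0,0],1],[[0,0,-0.2],[0,0,0],1],[[0,0,-0.2],[0,0,0],1],[[0,0,0],[0,0,0],1]]'
python3 -m creep '[[[0,0,-0.1],[0,0,0],1],[[0,0,-0.1],[0,0,0],1],[[0,0,0],[0,0,0],1],[[0,0,0],[0,0,0],1]]'; python3 -c "
from h import *
s=env.state();print(s['position'],s['contact_force'],s['wrist_torque'])"
```

```text
clock: 14.8
position: [0.5484, 0.2366, 0.1915]
orientation: [-3.117, 0.39, -0.004]
contact_force: [-1.8, 0.2, 9.3]
gripper_width: 0.147
grip_force: 60.7
clock: 15.2
position: [0.5484, 0.2366, 0.1899]
orientation: [-3.117, 0.39, -0.004]
contact_force: [-2.4, -1.3, 9.4]
gripper_width: 0.15
grip_force: 60.7
[0.54844203 0.23656643 0.18985358] [-2.43080794 -1.31539393  9.38922567] [-0.22063871  0.47058599 -0.00191212]
```

```bash
python3 -m creep '[[[-0.03,0,-0.1],[0,0,0],1],[[0,0,-0.1],[0,0,0],1],[[0,0,-0.05],[0,0,0],1],[[0,0,0],[0,0,0],1],[[0,0,0],[0,0,0],1]]'
python3 -m creep '[[[0,0,-0.05],[0,0,0],1],[[0,0,-0.05],[0,0,0],1],[[0,0,0],[0,0,0],1],[[0,0,0],[0,0,0],1]]'
```

```text
clock: 15.7
position: [0.5483, 0.2366, 0.1876]
orientation: [-3.116, 0.39, -0.005]
contact_force: [-2.0, -0.6, 10.4]
gripper_width: 0.154
grip_force: 60.8
clock: 16.1
position: [0.5483, 0.2366, 0.1866]
orientation: [-3.116, 0.39, -0.005]
contact_force: [-1.4, -0.1, 11.9]
gripper_width: 0.155
grip_force: 60.9
```

```bash
python3 -m creep '[[[0,0,-0.05],[0,0,0],1],[[0,0,-0.05],[0,0,0],1],[[0,0,0],[0,0,0],1],[[0,0,0],[0,0,0],1]]'
python3 -m creep '[[[0,0,-0.05],[0,0,0],1],[[0,0,0],[0,0,0],1],[[0,0,0],[0,0,0],1]]'
```

```text
clock: 16.5
position: [0.5484, 0.2366, 0.1865]
orientation: [-3.116, 0.39, -0.007]
contact_force: [-2.8, -1.4, 17.2]
gripper_width: 0.153
grip_force: 61.8
clock: 16.8
position: [0.5483, 0.2366, 0.1865]
orientation: [-3.116, 0.39, -0.007]
contact_force: [-4.5, -1.9, 19.4]
gripper_width: 0.155
grip_force: 62.3
```

The height stays at 0.1865, exactly the home height, while the force rises, so the disc is seated. I take one picture to check before handing in.

Run:
```python
from h import *
L=[]
for n in("scene","side"):
    p=eyes.read_camera(n); hm=proj(p,(.5475,.237,.111)).astype(int)
    L.append(cv2.resize(p["pixels"][hm[1]-50:hm[1]+50,hm[0]-65:hm[0]+65],None,fx=3,fy=3,interpolation=cv2.INTER_CUBIC))
cv2.imwrite("pics/e.png",np.hstack(L)); s=env.state();print(s["position"],s["contact_force"])
```

```text
[0.54834759 0.23660217 0.1864992 ] [-4.68137611 -1.7030762  19.12104587]
```

View pics/e.png

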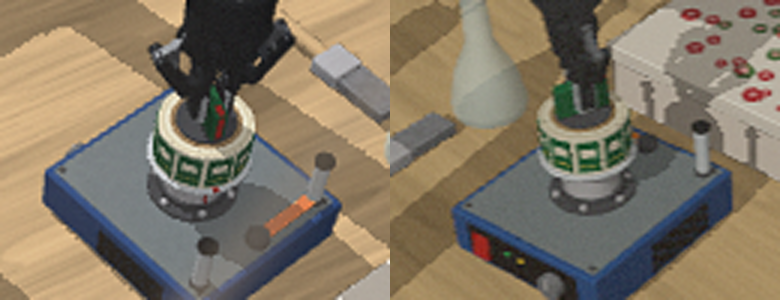

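Both crops show the roll upright, centred and low on the hub, with the fingers still holding the fin. I hand in.

```bash
python3 -c "
from h import *
print(env.finish_job())"
```

```text
the job is handed in; nothing more can be done
None
```

The green roll is keyed into the hub, pressed fully home and still held there by the gripper; I handed the job in at about 17 s, but the interface did not report a verdict.

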